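# Square up a parcel and photograph it with a two-stage release

## Robot

A 7-joint arm with a two-finger parallel gripper is mounted at the origin on the work surface. World frame = base frame: x ahead of the robot, y to its left, z up, the work surface at z = 0. Lengths are in m, angles in rad, forces in N, time in s.
With the tool pointing down it reaches from about 0.425 to 0.875 m from the base axis. Payload 4.7 kg.
Tool frame: the origin (TCP) lies midway between the tips of the shut fingers; the grasp point (between the pads) lies 19 mm behind it; x points along the fingers, y is the direction in which the jaws open and shut, and the axes are right-handed (so a half turn about x gives the same grasp; the last joint's range is limited). The gripper opens to 87 mm and grips with 3 to 60 N. Pads are 19 mm wide; open, the fingers measure 117 mm over their backs; the gripper's body (75 mm by 190 mm) begins 51 mm behind the grasp point.
Start: joints at [1.288, 0.321, -0.07, 1.45, 0.023, 1.371, -0.057], TCP at [0.19, -0.622, 0.223] pointing down, gripper open.
Joint ranges: [-2.86, 2.86], [-0.3, 2.09], [-1.38, 1.24], [0.06, 2.45], [-1.56, 4.7], [0.09, 2.05], [-2.69, 2.69]. Speed limits (rad/s): [2.57, 2.57, 3.14, 3.14, 3.14, 3.14, 3.14].

## Interface

Orientations are given as a rotation vector (axis times angle).
In Python, from bench import ctrl gives the robot as it stands. The module is installed in compiled form; this text tells all that it offers.
- The arm moves only by the shell command python3 -m jog 'ROWS' [FORCE]. ROWS is JSON, a list of rows, each an object with "rot": the turn, a rotation vector about the tool's x, y, z in units of 5 degrees (1.0 is 5 degrees), a list of three; "travel": the shift along the tool's x, y, z in units of 0.3 m (1.0 is 0.3 m), a list of three; "jaw": the closure, from -1 (fully open) to 1 (shut), so that 0 is half open. In form: [{"rot": [ax, ay, az], "travel": [tx, ty, tz], "jaw": jaw}, ...]. A call has 1 to 8 rows; each row shifts and turns the commanded pose from where the row before left it, along the tool's axes as they then stand; what a row does not reach is not made up. A row lasts 1/10 s, in which the tool goes at most 50 mm and 8.59 degrees, less where a joint would pass 70% of its speed; a pose out of reach is approached as far as the arm can. A call with a number of a shift or a turn outside -1 to 1 is refused whole. A call with a gripper value outside its range is refused whole. The fingers move at their own pace and stop on an object; FORCE is the grip in N (left out, the last holds). Time passes only in rows, so rows that do not move let the fingers close. It gives the time, the measured TCP pose, the force and the opening at its end, in the units of the state.
- ctrl.get_state(): the state, without advancing time (a new reading comes with each control period).
- ctrl.get_image(name): name is "scene" or "top" or "wrist"; returns the picture (480x640x3 uint8, red, green, blue); there is no depth.
- ctrl.camera_model(name): a dict with "mtx" (3x3 intrinsics, pixels), "extrinsics" (4x4, takes a point from world to camera coordinates); the wrist camera has in their place "hand_eye" (4x4, takes a point from camera to tool coordinates, whose origin is the TCP and whose axes are the tool frame's). Camera axes: x right, y up, looking along -z (the intrinsics and any distortion apply to the point x, -y, -z); pixel columns grow to the right and rows downward; lengths in m; the calibration is good to about 2 mm. The wrist camera is an equidistant fisheye: a pixel r from the principal point sees the ray r / f radians off the axis. A picture is of the moment at which its call begins: read the wrist's pose just before it. camera_model takes no time and is no camera call.
- ctrl.close_job(): hands the job in, once; it reports no verdict.
The state is a dict: "time": time; "joint_positions": joint angles; "qd": joint speeds; "joint_torque": joint torques, N m; "position": TCP position; "tool_rot": TCP orientation; "ft_force": force on the tool from outside, world axes, zero at the start; "torque": the same for the moment, N m; "grip_width": opening from 0.0 (shut) to 1.0 (fully open).
Only numpy, scipy, OpenCV 4.12 (cv2) and the standard library are available. Lean on these libraries where they do the work, as an engineer would, in place of code of your own. Each camera call takes 0.05 s, during which the arm holds its last target.

## Task

Slide the parcel on the photo station into the corner so that it sits flush and square against both fences. Then press the orange camera button to its halfway stop and hold it there for a good second while the camera focuses, then press it fully down to take the picture, and let the button spring back. Leave the parcel in the corner and do not disturb the other things on the table.

Things in the scene. Friction and masses are not known exactly. Their poses are not given: they have to be found in the camera images.
- parcel: The parcel: a closed brown carton, 130 mm (its x) by 170 mm (its y) by 80 mm high, tape strip and white label on top, 0.25 to 0.5 kg; a push of 2 to 6 N slides it; too wide to grip. Origin: centre of its underside; x points to its far side, y to its left. It starts on the plate, near sides open, 20 to 90 mm short of each fence, turned up to 0.2 rad from the station.
- parcel_corner (a point): The parcel's far left bottom corner: 65 mm along x and 85 mm along y from the parcel's origin, with the parcel's axes.
- station: The fixed photo station: a grey plate 280 mm (x) by 310 mm (y), 6 mm thick, on which the parcel lies. Aluminium fences, 12 mm thick, tops 56 mm above the table, run along its whole far (+x) and left (+y) edges and meet at a right angle; near and right edges are open. Origin: centre of the plate's underside. Its yaw differs by up to 0.2 rad between runs.
- camera (a point): Middle of the camera head, 370 mm above the table on a post outside the fences' corner (155, 205 mm from the station's origin); the head fills about 60 mm around this point. Keep clear of it.
- nest (a point): The inner corner of the two fences, on top of the plate (6 mm above the table), at 128, 143 mm from the station's origin, with the station's axes. The parcel's far left bottom corner belongs here.
- release: The camera release: a fixed grey box 130 mm (its x) by 90 mm (its y) by 45 mm high, with a round orange button (36 mm across) in a black collar on its near half, and a small green lamp and a blank window on its far half. Origin: centre of its underside. The box is fixed to the table.
- button_top (a point): Centre of the button's flat top, which goes down with the button; untouched it is 71 mm above the table, 28 mm along -x from the release's origin. The button travels 16 mm straight down: 8 mm easily (1.5 N rising to 3 N) to a firm halfway stop, then a further 8 mm only with more force (10 N to start, rising to 14 N) to the bottom. It springs back when let go.
- first_stage (a joint): First part of the button's travel, m: 0 untouched, 0.008 at the halfway stop and beyond.
- second_stage (a joint): Second part of the button's travel, m: 0 until pressed through the halfway stop, 0.008 fully down, when the picture is taken.
- tape_roll: Bystander: a roll of brown tape lying flat, 100 mm across and 48 mm high; origin at the centre of its underside. Loose on the table.
- stapler: Bystander: a blue and black stapler, 150 x 36 x 55 mm; origin at the centre of its underside. Loose on the table.
- glue_jar: Bystander: a jar with a white cap, 60 mm across, 85 mm high; origin at the centre of its underside. Loose on the table.
- small_box: Bystander: a small closed cardboard box, 100 x 70 x 50 mm; origin at the centre of its underside. Loose on the table.
Things that resemble listed ones, but are neither listed nor needed, are in the scene too. Leave any purple look-alike of the release alone.

How it is judged:
By the outcome, as a careful person would: the job done as asked, in the order asked, and still so for the second after the job is handed in, with the robot touching nothing.
It also fails if it takes over 70 s, if anything falls off the work surface, if the arm or the gripper's body presses on something with over 40 N, if the wrist force passes 120 N, or if a joint passes its speed limit or range.

## Working session

There is one attempt and no reset: what is moved stays moved. The work goes in short steps, Python scripts to look and compute and a shell command to move; the robot and the scene stay as the last step left them, time stands still between calls to the robot, and variables do not carry over. Pictures are saved under pics/ and viewed, and the job is handed in when it is done.

```bash
mkdir -p pics
python3 - <<'E'
from bench import ctrl
import cv2
s=ctrl.get_state();print(s)
for n in("scene","top","wrist"):
    im=ctrl.get_image(n);cv2.imwrite(f"pics/{n}0.png",im[:,:,::-1]);m=ctrl.camera_model(n);print(n,m)
E
```

```text
{'time': 0.0, 'joint_positions': array([ 1.28809674,  0.32180734, -0.07010179,  1.45169409,  0.02259421,
        1.37077666, -0.05690539]), 'qd': array([ 0.00076206, -0.00198994, -0.00121948,  0.00107721,  0.00127218,
       -0.00114068, -0.00226134]), 'joint_torque': array([-4.22207868e-04, -4.91284204e+01, -4.04277295e-01, -3.12526238e+01,
       -6.41124928e-02,  4.37833916e-02,  1.97041340e-04]), 'position': array([ 0.18990149, -0.62105921,  0.22146223]), 'tool_rot': array([ 2.06220786,  0.31033974, -2.06297315]), 'ft_force': array([-0.03656788, -0.10952607,  0.50222636]), 'torque': array([ 0.01296545,  0.00451323, -0.00595517]), 'grip_width': 0.9989414603523468}
scene {'mtx': array([[587.81352071,   0.        , 325.11332788],
       [  0.        , 587.81352071, 233.14207079],
       [  0.        ,   0.        ,   1.        ]]), 'extrinsics': array([[ 0.24584203,  0.96929773,  0.00485825, -0.12958715],
       [-0.68882694,  0.17117582,  0.70442621,  0.17974142],
       [ 0.68196711, -0.17652406,  0.70976061, -1.80760535],
       [ 0.        ,  0.        ,  0.        ,  1.        
[... 254 characters left out ...]
[ 0.98014702,  0.02174881,  0.19707562, -0.54041532],
       [-0.19735344,  0.01144597,  0.98026558, -1.8052845 ],
       [ 0.        ,  0.        ,  0.        ,  1.        ]])}
wrist {'mtx': array([[371.64829954,   0.        , 314.57590378],
       [  0.        , 371.64829954, 240.83252546],
       [  0.        ,   0.        ,   1.        ]]), 'hand_eye': array([[-1.11724332e-04,  2.65686757e-01, -9.64059404e-01,
        -1.61616575e-01],
       [ 9.99999972e-01, -1.71066124e-04, -1.63033867e-04,
         4.13381805e-04],
       [-2.08233845e-04, -9.64059395e-01, -2.65686730e-01,
        -7.31052806e-02],
       [ 0.00000000e+00,  0.00000000e+00,  0.00000000e+00,
         1.00000000e+00]])}
```

View pics/top0.png

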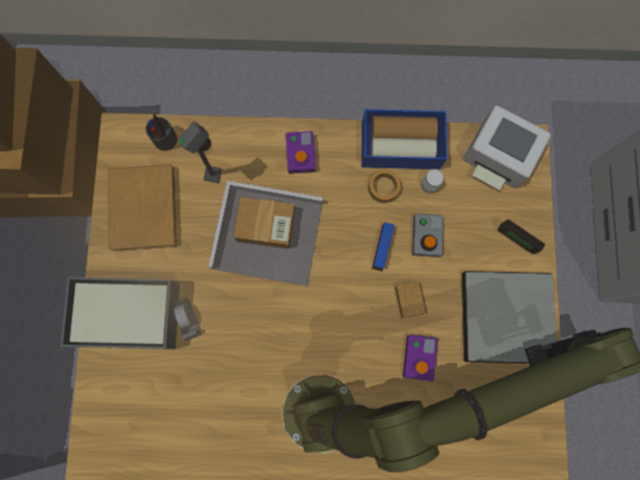

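View pics/scene0.png

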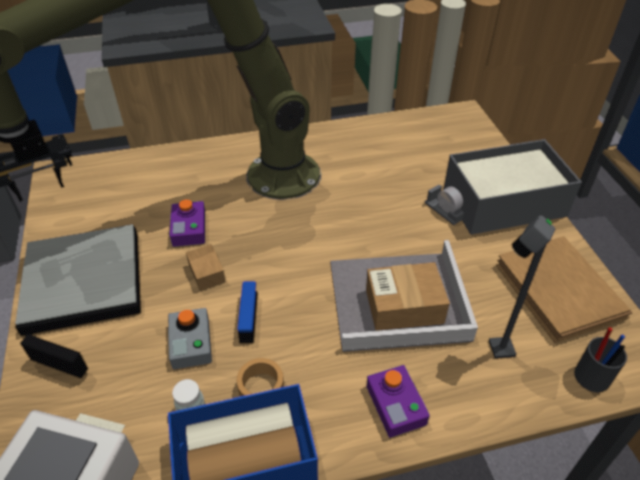

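View pics/wrist0.png

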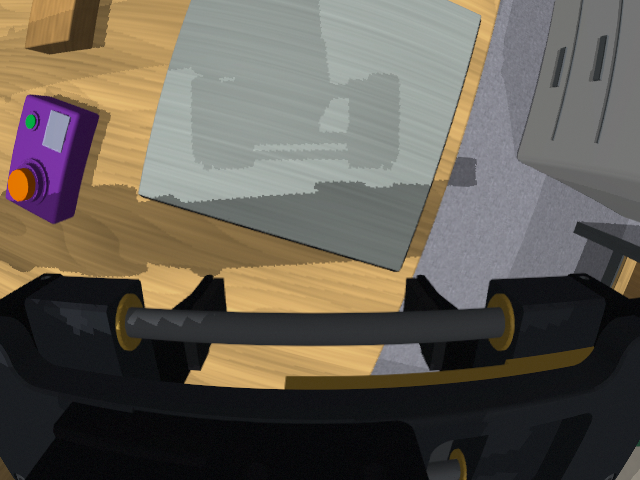

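The top view shows the parcel at (266,222) on the grey plate, with fences along the plate's top and left edges. Possible releases are the grey box at (429,235), a purple one at (301,150) and a purple one at (421,358). I choose the grey one and will check it in a close crop.

Run:
```python
import cv2
im=cv2.imread("pics/top0.png")
a=cv2.resize(im[170:295,195:335],None,fx=5,fy=4.8*5/4.8,interpolation=cv2.INTER_CUBIC)
cv2.imwrite("pics/topst.png",cv2.resize(im[172:292,195:335],None,fx=5,fy=5,interpolation=cv2.INTER_CUBIC))
cv2.imwrite("pics/toprel.png",cv2.resize(im[205:265,400:460],None,fx=8,fy=8,interpolation=cv2.INTER_CUBIC))
s=cv2.imread("pics/scene0.png")
cv2.imwrite("pics/scst.png",cv2.resize(s[230:360,320:480],None,fx=4.5,fy=4.5,interpolation=cv2.INTER_CUBIC))
```

```text
(no output)
```

View pics/topst.png

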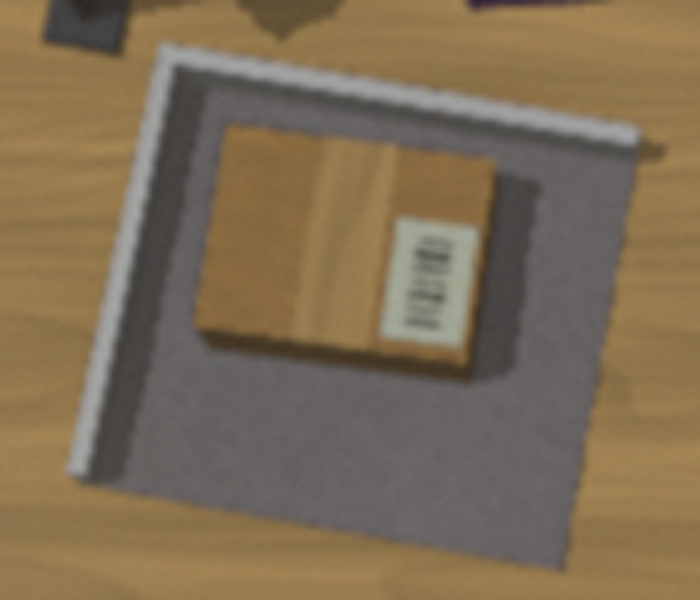

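View pics/toprel.png

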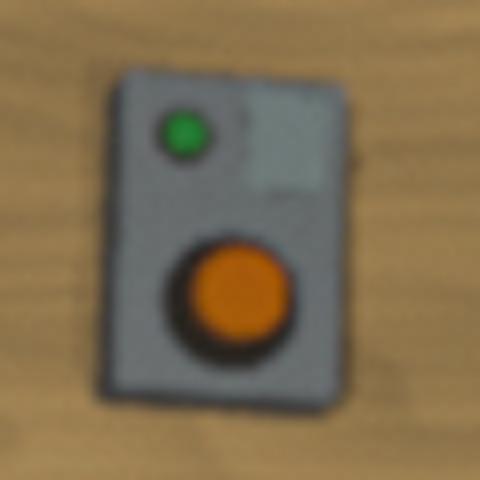

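View pics/scst.png

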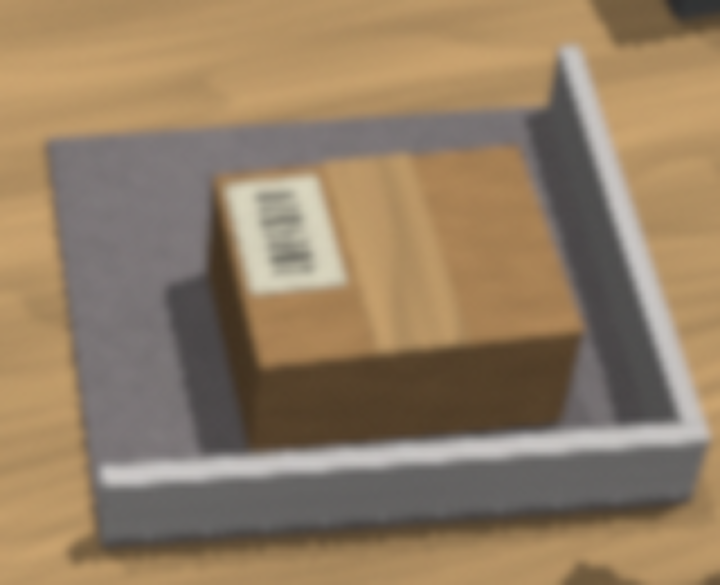

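The crop confirms the grey box: green lamp, blank window, and the orange button in its black collar. Next I turn the pixels into positions.

```bash
cat > h.py <<'E'
import numpy as np, cv2
from bench import ctrl
from scipy.spatial.transform import Rotation as R
def ray(n,uv,z):
    m=ctrl.camera_model(n);K=m["mtx"];E=m["extrinsics"]
    uv=np.atleast_2d(uv).astype(float)
    d=np.c_[(uv[:,0]-K[0,2])/K[0,0],-(uv[:,1]-K[1,2])/K[1,1],-np.ones(len(uv))]
    Rm=E[:3,:3];c=-Rm.T@E[:3,3];w=d@Rm
    return c+w*((z-c[2])/w[:,2])[:,None]
E
python3 - <<'E'
from h import *
def cr(p,s,o): return (np.array(p,float)+.5)/s-.5+np.array(o)
P=lambda p,z:ray("top",cr(p,5,(195,172)),z)[:,:2]
S=lambda p,z:ray("scene",cr(p,4.5,(320,230)),z)[:,:2]
np.set_printoptions(precision=4,suppress=True)
par=P([(228,124),(495,158),(468,367),(197,330)],.086);print("parcel FL FR NR NL",par)
print([np.linalg.norm(par[i]-par[i-1]) for i in range(4)], par.mean(0))
pars=S([(578,333),(262,366),(214,178),(518,148)],.086);print("scene",pars,pars.mean(0))
f=P([(163,44),(640,126),(68,475)],.056);print("fence outer C,R,N",f,np.linalg.norm(f[1]-f[0]),np.linalg.norm(f[2]-f[0]))
fi=P([(180,66),(636,143),(90,480)],.056);print("fence inner C,R,N",fi)
fs=S([(706,438),(103,482),(572,46)],.056);print("scene outer",fs,np.linalg.norm(fs[1]-fs[0]),np.linalg.norm(fs[2]-fs[0]))
for a in(f,fi,fs):
  print("yaw from far fence",np.arctan2(*( (a[0]-a[1])*[-1,1]) ),"left",np.arctan2(a[0,1]-a[2,1],a[0,0]-a[2,0]))
for a in (par,pars):
  print("parcel yaw",np.arctan2(-(a[0,0]-a[1,0]),a[0,1]-a[1,1]),np.arctan2(a[0,1]-a[3,1],a[0,0]-a[3,0]))
print("plate NR",P([(562,568)],.006))
r=ray("top",cr([(128,72),(345,85),(335,408),(110,398)],8,(400,205)),.045)[:,:2];print("rel",r,r.mean(0))
for n in("top","scene"):
  im=cv2.imread(f"pics/{n}0.png");h=cv2.cvtColor(im,cv2.COLOR_BGR2HSV)
  m=cv2.inRange(h,(5,200,120),(18,255,255));k,l,st,c=cv2.connectedComponentsWithStats(m)
  for i in range(1,k):
    if st[i,4]>40: print(n,c[i],st[i],ray(n,c[i],.071))
E
```

```text
parcel FL FR NR NL [[0.6478 0.2601]
 [0.6298 0.0938]
 [0.4977 0.1067]
 [0.5171 0.2732]]
[np.float64(0.13135910258464445), np.float64(0.16729661892484637), np.float64(0.13277989692582778), np.float64(0.1676318190674476)] [0.5731 0.1835]
scene [[0.6485 0.2601]
 [0.6294 0.0971]
 [0.503  0.1107]
 [0.5223 0.2777]] [0.5758 0.1864]
fence outer C,R,N [[0.7072 0.3074]
 [0.6605 0.0036]
 [0.4301 0.3523]] 0.30736273896275207 0.2807106396146882
fence inner C,R,N [[0.693  0.2959]
 [0.6493 0.0059]
 [0.4273 0.3386]]
scene outer [[0.7061 0.3107]
 [0.6577 0.0069]
 [0.431  0.3519]] 0.3076058007658671 0.2781413745087397
yaw from far fence -0.15267373927145475 left -0.1605051091009431
yaw from far fence -0.14950477633639236 left -0.15910971340643046
yaw from far fence -0.15793600904266356 left -0.14890262780598626
parcel yaw -0.10747871845471794 -0.09997154113009213
parcel yaw -0.11654924876167076 -0.13839749460778186
plate NR [[0.3846 0.0468]]
rel [[ 0.6153 -0.2926]
 [ 0.612  -0.3788]
 [ 0.482  -0.372 ]
 [ 0.4841 -0.2838]] [ 0.5483 -0.3318]
top [300.9403 156.    ] [297 152   9   9  67] [[0.7889 0.0751 0.071 ]]
top [429.6939 241.051 ] [425 236  11  11  98] [[ 0.5224 -0.3307  0.071 ]]
top [421.4483 366.9655] [417 362  10  11  87] [[ 0.1407 -0.2992  0.071 ]]
scene [185.3699 204.5616] [181 201  10   9  73] [[ 0.1464 -0.2974  0.071 ]]
scene [186.     316.8456] [179 311  15  12 136] [[ 0.5289 -0.3277  0.071 ]]
scene [392.5411 378.6027] [386 372  14  14 146] [[0.7943 0.0773 0.071 ]]
```

```bash
cat >> h.py <<'E'
YS=-0.155
def plan(target,yaw_deg):
    """travel units (tool axes after levelling) to target; prints. yaw_deg: world heading of tool y"""
    s=ctrl.get_state();M=R.from_rotvec(s["tool_rot"]).as_matrix()
    a=np.radians(yaw_deg);x=np.array([0,0,-1.]);y=np.array([np.cos(a),np.sin(a),0]);T=np.c_[x,y,np.cross(x,y)]
    rv=R.from_matrix(M.T@T).as_rotvec(degrees=True)
    d=np.array(target)-s["position"]
    print("t",s["time"],"pos",s["position"].round(4),"F",s["ft_force"].round(2),"grip",round(s["grip_width"],3))
    print("M",M.round(3).tolist());print("rot total units",(rv/5).round(2),"travel in present axes, units",(M.T@d/.3).round(3),"in turned axes",(T.T@d/.3).round(3))
E
python3 - <<'E'
from h import *
plan((0.556,0.0665,0.15),np.degrees(YS))
plan((0.556,0.0665,0.15),180+np.degrees(YS))
E
```

```text
t 0.15 pos [ 0.1899 -0.6212  0.2217] F [-0.6   0.02  0.25] grip 0.999
M [[-0.001, 0.292, -0.956], [0.001, -0.956, -0.292], [-1.0, -0.001, 0.0]]
rot total units [-1.282e+01 -1.000e-02  2.000e-02] travel in present axes, units [ 0.242 -1.835 -1.837] in turned axes [ 0.239  0.852 -2.453]
t 0.15 pos [ 0.1899 -0.6212  0.2217] F [-0.6   0.02  0.25] grip 0.999
M [[-0.001, 0.292, -0.956], [0.001, -0.956, -0.292], [-1.0, -0.001, 0.0]]
rot total units [2.318e+01 2.000e-02 1.000e-02] travel in present axes, units [ 0.242 -1.835 -1.837] in turned axes [ 0.239 -0.852  2.453]
```

```bash
python3 -m jog '[{"rot":[-1,0,0],"travel":[0,0,0],"jaw":0},{"rot":[-1,0,0],"travel":[0,0,0],"jaw":0},{"rot":[-1,0,0],"travel":[0,0,0],"jaw":0},{"rot":[-1,0,0],"travel":[0,0,0],"jaw":0},{"rot":[-1,0,0],"travel":[0,0,0],"jaw":0},{"rot":[-1,0,0],"travel":[0,0,0],"jaw":0},{"rot":[-1,0,0],"travel":[0,0,0],"jaw":0},{"rot":[-1,0,0],"travel":[0,0,0],"jaw":0}]'
python3 -m jog '[{"rot":[-1,0,0],"travel":[0,0,0],"jaw":0},{"rot":[-1,0,0],"travel":[0,0,0],"jaw":0},{"rot":[-1,0,0],"travel":[0,0,0],"jaw":0},{"rot":[-1,0,0],"travel":[0,0,0],"jaw":0},{"rot":[-0.8,0,0],"travel":[0,0,0],"jaw":0}]'
python3 -m jog '[{"rot":[0,0,0],"travel":[0,0.053,-0.153],"jaw":0},{"rot":[0,0,0],"travel":[0,0.053,-0.153],"jaw":0},{"rot":[0,0,0],"travel":[0,0.053,-0.153],"jaw":0},{"rot":[0,0,0],"travel":[0,0.053,-0.153],"jaw":0},{"rot":[0,0,0],"travel":[0,0.053,-0.153],"jaw":0},{"rot":[0,0,0],"travel":[0,0.053,-0.153],"jaw":0},{"rot":[0,0,0],"travel":[0,0.053,-0.153],"jaw":0},{"rot":[0,0,0],"travel":[0,0.053,-0.153],"jaw":0}]'
python3 -c "
from h import *
plan((0.556,0.0665,0.15),np.degrees(YS))"
```

```text
time: 0.95
position: [0.19, -0.6214, 0.2221]
tool_rot: [1.617, 0.883, -1.617]
ft_force: [0.4, -0.1, 0.6]
grip_width: 0.504
time: 1.45
position: [0.1899, -0.6214, 0.2221]
tool_rot: [1.322, 1.133, -1.321]
ft_force: [-0.7, 0.0, 0.1]
grip_width: 0.498
time: 2.25
position: [0.3736, -0.2769, 0.2225]
tool_rot: [1.323, 1.13, -1.324]
ft_force: [0.2, -0.7, 0.6]
grip_width: 0.498
t 2.25 pos [ 0.3736 -0.2769  0.2225] F [ 0.19 -0.67  0.59] grip 0.498
M [[-0.0, 0.988, -0.156], [-0.001, -0.156, -0.988], [-1.0, -0.0, 0.001]]
rot total units [-0.02  0.01  0.  ] travel in present axes, units [ 0.241  0.422 -1.226] in turned axes [ 0.242  0.424 -1.225]
```

```bash
python3 -m jog '[{"rot":[0,0,0],"travel":[0,0.053,-0.153],"jaw":0},{"rot":[0,0,0],"travel":[0,0.053,-0.153],"jaw":0},{"rot":[0,0,0],"travel":[0,0.053,-0.153],"jaw":0},{"rot":[0,0,0],"travel":[0,0.053,-0.153],"jaw":0},{"rot":[0,0,0],"travel":[0,0.053,-0.153],"jaw":0},{"rot":[0,0,0],"travel":[0,0.053,-0.153],"jaw":0},{"rot":[0,0,0],"travel":[0,0.053,-0.153],"jaw":0},{"rot":[0,0,0],"travel":[0,0.053,-0.153],"jaw":0}]'
python3 -m jog '[{"rot":[0,0,0],"travel":[0.1,0,0],"jaw":0},{"rot":[0,0,0],"travel":[0.12,0,0],"jaw":0},{"rot":[0,0,0],"travel":[0,0,0],"jaw":0}]'
python3 -c "
from h import *
plan((0.556,0.0665,0.03),np.degrees(YS))
for n in ('wrist','top'): cv2.imwrite(f'pics/{n}1.png',ctrl.get_image(n)[:,:,::-1])
"
```

```text
time: 3.05
position: [0.5568, 0.0654, 0.2226]
tool_rot: [1.324, 1.129, -1.324]
ft_force: [0.6, -0.4, -0.2]
grip_width: 0.499
time: 3.35
position: [0.5526, 0.0636, 0.1519]
tool_rot: [1.318, 1.138, -1.33]
ft_force: [-0.6, -0.4, -0.4]
grip_width: 0.5
t 3.35 pos [0.5526 0.0636 0.1519] F [-0.56 -0.38 -0.38] grip 0.5
M [[-0.009, 0.988, -0.155], [-0.0, -0.155, -0.988], [-1.0, -0.009, 0.002]]
rot total units [-0.01  0.02  0.1 ] travel in present axes, units [ 0.406  0.013 -0.012] in turned axes [ 0.406  0.01  -0.011]
```

View pics/wrist1.png

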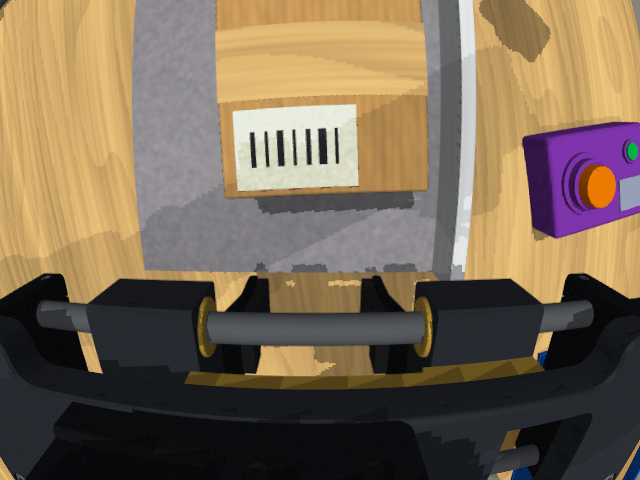

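View pics/top1.png

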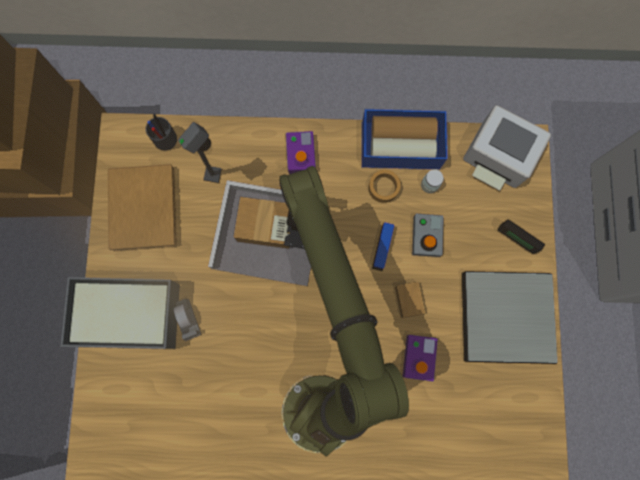

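The wrist view shows the parcel's right face at columns 228–428 with the fingers centred in front of it near 318, over open table and plate edge. Lowering now.

```bash
python3 -m jog '[{"rot":[0,0,0],"travel":[0.1,0.01,0],"jaw":0},{"rot":[0,0,0],"travel":[0.1,0.01,0],"jaw":0},{"rot":[0,0,0],"travel":[0.1,0,0],"jaw":0},{"rot":[0,0,0],"travel":[0.1,0,0],"jaw":0},{"rot":[0,0,0],"travel":[0,0,0],"jaw":0}]'
python3 -c "
from h import *
plan((0.56,0.0665,0.03),np.degrees(YS))"
```

```text
time: 3.95
position: [0.5606, 0.0618, 0.035]
tool_rot: [1.322, 1.132, -1.328]
ft_force: [0.1, -0.3, -0.4]
grip_width: 0.499
t 3.95 pos [0.5606 0.0618 0.035 ] F [ 0.1  -0.25 -0.36] grip 0.499
M [[-0.004, 0.987, -0.158], [-0.001, -0.158, -0.987], [-1.0, -0.004, 0.001]]
rot total units [-0.04  0.01  0.05] travel in present axes, units [ 0.017 -0.004 -0.015] in turned axes [ 0.017 -0.004 -0.015]
```

```bash
python3 -m jog '[{"rot":[0,0,0],"travel":[0,0,-0.04],"jaw":0},{"rot":[0,0,0],"travel":[0,0,-0.03],"jaw":0},{"rot":[0,0,0],"travel":[0,0,-0.02],"jaw":0},{"rot":[0,0,0],"travel":[0,0,-0.015],"jaw":0},{"rot":[0,0,0],"travel":[0,0,-0.015],"jaw":0}]'
python3 -m jog '[{"rot":[0,0,0],"travel":[0,0,-0.015],"jaw":0},{"rot":[0,0,0],"travel":[0,0,-0.015],"jaw":0},{"rot":[0,0,0],"travel":[0,0,-0.015],"jaw":0},{"rot":[0,0,0],"travel":[0,0,-0.015],"jaw":0}]'
python3 -m jog '[{"rot":[0,0,0],"travel":[0,0,-0.015],"jaw":0},{"rot":[0,0,0],"travel":[0,0,-0.015],"jaw":0}]'
python3 -m jog '[{"rot":[0,0,0],"travel":[0,0,-0.012],"jaw":0},{"rot":[0,0,0],"travel":[0,0,-0.012],"jaw":0}]'
python3 -c "
from h import *
plan((0.56,0.0665,0.03),np.degrees(YS))
for n in ('wrist','scene'): cv2.imwrite(f'pics/{n}2.png',ctrl.get_image(n)[:,:,::-1])
"
```

```text
time: 4.45
position: [0.5682, 0.0984, 0.0373]
tool_rot: [1.323, 1.129, -1.324]
ft_force: [-0.2, -1.7, 1.2]
grip_width: 0.499
time: 4.85
position: [0.5707, 0.1165, 0.0365]
tool_rot: [1.324, 1.13, -1.324]
ft_force: [-0.7, -3.5, 1.4]
grip_width: 0.5
time: 5.05
position: [0.572, 0.1256, 0.0365]
tool_rot: [1.324, 1.131, -1.324]
ft_force: [-0.3, -3.0, 1.6]
grip_width: 0.499
time: 5.25
position: [0.5731, 0.1327, 0.0365]
tool_rot: [1.324, 1.131, -1.324]
ft_force: [-0.4, -2.5, 2.6]
grip_width: 0.502
t 5.25 pos [0.5731 0.1327 0.0365] F [-0.39 -2.47  2.59] grip 0.502
M [[-0.0, 0.988, -0.156], [-0.0, -0.156, -0.988], [-1.0, -0.0, 0.0]]
rot total units [-0.02  0.    0.  ] travel in present axes, units [ 0.022 -0.009  0.225] in turned axes [ 0.022 -0.009  0.225]
```

View pics/wrist2.png

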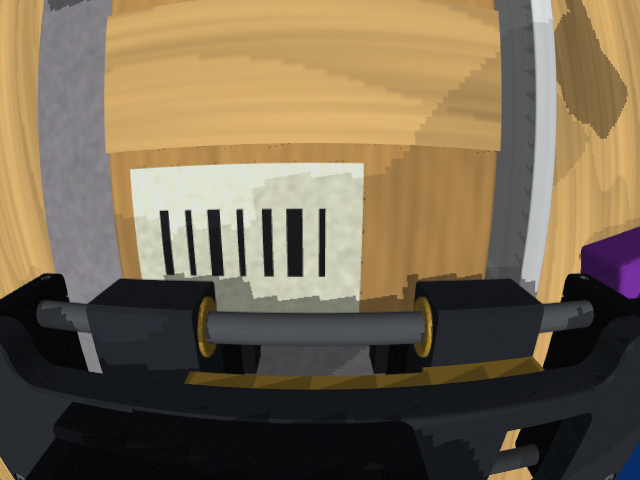

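View pics/scene2.png

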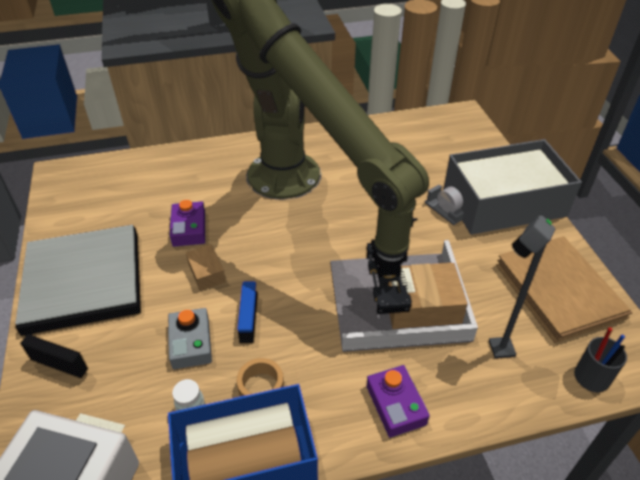

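```bash
python3 -m jog '[{"rot":[0,0,0],"travel":[0,0,-0.01],"jaw":0},{"rot":[0,0,0],"travel":[0,0,-0.01],"jaw":0}]'
python3 -m jog '[{"rot":[0,0,0],"travel":[0,0,-0.01],"jaw":0},{"rot":[0,0,0],"travel":[0,0,-0.01],"jaw":0}]'
python3 -c "
from h import *
cv2.imwrite('pics/top3.png',cv2.resize(ctrl.get_image('top')[:,:,::-1][172:292,195:335],None,fx=5,fy=5,interpolation=cv2.INTER_CUBIC))
"
```

```text
time: 5.55
position: [0.5739, 0.1368, 0.0364]
tool_rot: [1.322, 1.129, -1.326]
ft_force: [-1.4, -9.5, 5.9]
grip_width: 0.501
time: 5.75
position: [0.5739, 0.1365, 0.0363]
tool_rot: [1.314, 1.123, -1.334]
ft_force: [-8.0, -21.1, 14.6]
grip_width: 0.498
```

View pics/top3.png

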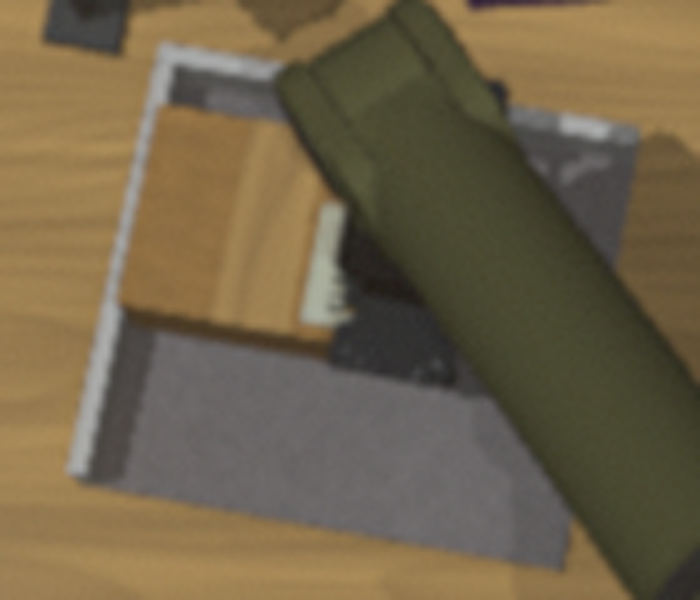

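The parcel is flush with the left fence at about 21 N. Next I retreat, rise, turn 90° and go round to the near face.

```bash
python3 -m jog '[{"rot":[0,0,0],"travel":[0,0,0.05],"jaw":0},{"rot":[0,0,0],"travel":[0,0,0.1],"jaw":0},{"rot":[0,0,0],"travel":[-0.15,0,0],"jaw":0},{"rot":[0,0,0],"travel":[-0.15,0,0],"jaw":0},{"rot":[0,0,0],"travel":[-0.05,0,0],"jaw":0},{"rot":[0,0,0],"travel":[0,-0.12,0],"jaw":0},{"rot":[0,0,0],"travel":[0,-0.12,0],"jaw":0},{"rot":[0,0,0],"travel":[0,-0.12,0],"jaw":0}]'
python3 -c "
from h import *
print(ctrl.get_state()['joint_positions'].round(2))
plan((0.488,0.2445,0.14),np.degrees(YS)+90)
ctrl_img=ctrl.get_image('top')[:,:,::-1]; cv2.imwrite('pics/top4.png',cv2.resize(ctrl_img[172:292,195:335],None,fx=5,fy=5,interpolation=cv2.INTER_CUBIC))
"
```

```text
time: 6.6
position: [0.4598, 0.118, 0.1408]
tool_rot: [1.325, 1.133, -1.323]
ft_force: [-0.2, 0.6, 0.3]
grip_width: 0.5
[ 0.65  0.06 -0.97  1.95  0.06  1.16 -0.5 ]
t 6.6 pos [0.4598 0.118  0.1408] F [-0.25  0.58  0.28] grip 0.5
M [[-0.0, 0.988, -0.156], [0.002, -0.156, -0.988], [-1.0, -0.001, -0.002]]
rot total units [-1.801e+01 -2.000e-02 -1.000e-02] travel in present axes, units [ 0.004  0.027 -0.431] in turned axes [0.003 0.431 0.028]
```

View pics/top4.png

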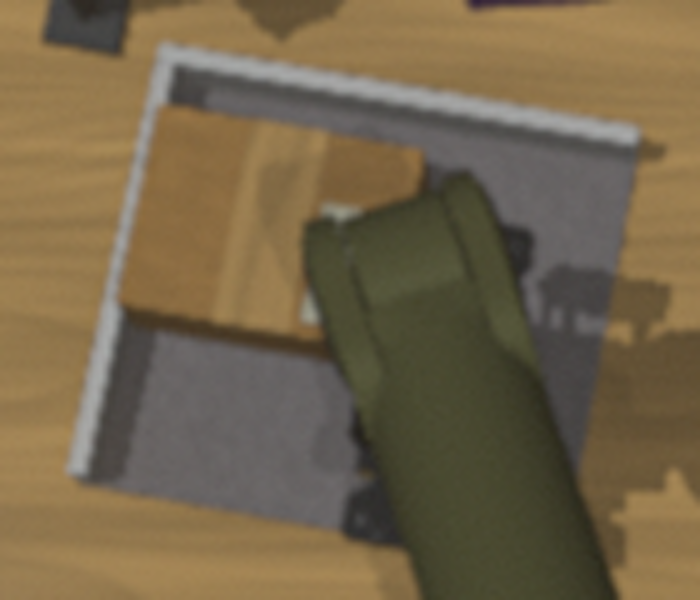

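```bash
python3 -m jog '[{"rot":[-1,0,0],"travel":[0,0,0],"jaw":0},{"rot":[-1,0,0],"travel":[0,0,0],"jaw":0},{"rot":[-1,0,0],"travel":[0,0,0],"jaw":0},{"rot":[-1,0,0],"travel":[0,0,0],"jaw":0},{"rot":[-1,0,0],"travel":[0,0,0],"jaw":0},{"rot":[-1,0,0],"travel":[0,0,0],"jaw":0},{"rot":[-1,0,0],"travel":[0,0,0],"jaw":0},{"rot":[-1,0,0],"travel":[0,0,0],"jaw":0}]'
python3 -m jog '[{"rot":[-1,0,0],"travel":[0,0,0],"jaw":0},{"rot":[-1,0,0],"travel":[0,0,0],"jaw":0},{"rot":[-1,0,0],"travel":[0,0,0],"jaw":0},{"rot":[-1,0,0],"travel":[0,0,0],"jaw":0},{"rot":[-1,0,0],"travel":[0,0,0],"jaw":0},{"rot":[-1,0,0],"travel":[0,0,0],"jaw":0},{"rot":[-1,0,0],"travel":[0,0,0],"jaw":0},{"rot":[-1,0,0],"travel":[0,0,0],"jaw":0}]'
python3 -m jog '[{"rot":[-1,0,0],"travel":[0,0,0],"jaw":0},{"rot":[-1,0,0],"travel":[0,0,0],"jaw":0},{"rot":[0,0,0],"travel":[0,0.11,0],"jaw":0},{"rot":[0,0,0],"travel":[0,0.11,0],"jaw":0},{"rot":[0,0,0],"travel":[0,0.11,0.02],"jaw":0},{"rot":[0,0,0],"travel":[0,0.1,0.02],"jaw":0}]'
python3 -c "
from h import *
print(ctrl.get_state()['joint_positions'].round(2))
plan((0.488,0.2445,0.037),np.degrees(YS)+90)
cv2.imwrite('pics/wrist5.png',ctrl.get_image('wrist')[:,:,::-1])
"
```

```text
time: 7.45
position: [0.4611, 0.1175, 0.1411]
tool_rot: [0.799, 1.419, -0.798]
ft_force: [-0.2, 0.9, 0.5]
grip_width: 0.499
time: 8.25
position: [0.4611, 0.1175, 0.1411]
tool_rot: [0.257, 1.556, -0.256]
ft_force: [-0.6, -0.0, 0.5]
grip_width: 0.507
time: 8.85
position: [0.4933, 0.2444, 0.1411]
tool_rot: [0.124, 1.568, -0.122]
ft_force: [0.3, -1.3, 0.4]
grip_width: 0.502
[ 0.41  0.34 -1.08  1.78  0.31  1.22  0.66]
t 8.85 pos [0.4933 0.2444 0.1411] F [ 0.28 -1.35  0.43] grip 0.502
M [[-0.0, 0.156, 0.988], [0.001, 0.988, -0.156], [-1.0, 0.001, -0.0]]
rot total units [-0.02 -0.   -0.02] travel in present axes, units [ 0.347 -0.003 -0.017] in turned axes [ 0.347 -0.002 -0.018]
```

View pics/wrist5.png

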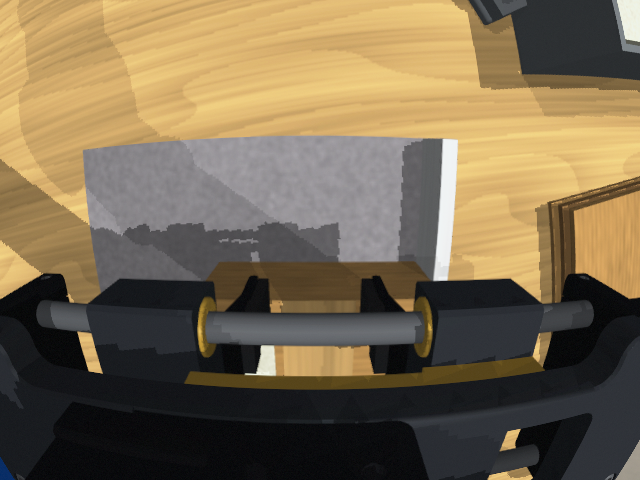

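```bash
cat >> h.py <<'E'
def wray(uv,z,s=None):
    s=s or ctrl.get_state();m=ctrl.camera_model("wrist");K=m["mtx"];H=m["hand_eye"]
    M=R.from_rotvec(s["tool_rot"]).as_matrix();out=[]
    for u,v in np.atleast_2d(uv).astype(float):
        p=np.array([u-K[0,2],-(v-K[1,2])]);r=np.hypot(*p);t=r/K[0,0]
        d=np.r_[np.sin(t)*p/max(r,1e-9),-np.cos(t)]
        d=M@H[:3,:3]@d;c=M@(H[:3,:3]@np.zeros(3)+H[:3,3])+s["position"]
        out.append(c+d*(z-c[2])/d[2])
    return np.array(out)
def st(p,o=(0.5445,0.177)):
    c,s=np.cos(YS),np.sin(YS);return (np.atleast_2d(p)[:,:2]-o)@np.array([[c,-s],[s,c]])
E
python3 - <<'E'
from h import *
np.set_printoptions(precision=4,suppress=True)
print("near bottom",st(wray([(212,262),(300,262),(425,263)],.006)))
print("near top",st(wray([(275,300),(350,302)],.086)))
print("plate near corners",st(wray([(84,151),(457,140)],[.006,.056][0])),st(wray([(457,140),(443,139)],.056)))
print("tcp",st(ctrl.get_state()["position"]))
E
```

```text
near bottom [[-0.0327 -0.0231]
 [-0.0332  0.0532]
 [-0.0318  0.1618]]
near top [[-0.0343  0.0395]
 [-0.0329  0.0877]]
plate near corners [[-0.1355 -0.1429]
 [-0.1388  0.1836]] [[-0.1379  0.1633]
 [-0.1379  0.1527]]
tcp [[-0.0616  0.0645]]
```

```bash
python3 -m jog '[{"rot":[0,0,0],"travel":[0.1,-0.02,-0.02],"jaw":0},{"rot":[0,0,0],"travel":[0.1,0,0],"jaw":0},{"rot":[0,0,0],"travel":[0.1,0,0],"jaw":0},{"rot":[0,0,0],"travel":[0.05,0,0],"jaw":0},{"rot":[0,0,0],"travel":[0,0,0],"jaw":0}]'
python3 -m jog '[{"rot":[0,0,0],"travel":[0,0,0.02],"jaw":0},{"rot":[0,0,0],"travel":[0,0,0.02],"jaw":0},{"rot":[0,0,0],"travel":[0,0,0.015],"jaw":0},{"rot":[0,0,0],"travel":[0,0,0.015],"jaw":0}]'
python3 -m jog '[{"rot":[0,0,0],"travel":[0,0,0.015],"jaw":0},{"rot":[0,0,0],"travel":[0,0,0.015],"jaw":0},{"rot":[0,0,0],"travel":[0,0,0.015],"jaw":0},{"rot":[0,0,0],"travel":[0,0,0.015],"jaw":0}]'
python3 -c "
from h import *
print(ctrl.get_state()['joint_positions'].round(2),st(ctrl.get_state()['position']))"
```

```text
time: 9.4
position: [0.4847, 0.2369, 0.0345]
tool_rot: [0.122, 1.571, -0.123]
ft_force: [-0.6, 0.2, 0.4]
grip_width: 0.505
time: 9.8
position: [0.5082, 0.2341, 0.0375]
tool_rot: [0.124, 1.566, -0.123]
ft_force: [-3.0, 0.1, 2.4]
grip_width: 0.502
time: 10.2
position: [0.525, 0.2313, 0.0365]
tool_rot: [0.123, 1.568, -0.123]
ft_force: [-1.9, 1.4, 2.2]
grip_width: 0.502
[ 0.32  0.51 -0.96  1.82  0.47  1.07  0.6 ] [[-0.02765122  0.05060829]]
```

```bash
python3 -m jog '[{"rot":[0,0,0],"travel":[0,0,0.015],"jaw":0},{"rot":[0,0,0],"travel":[0,0,0.012],"jaw":0},{"rot":[0,0,0],"travel":[0,0,0.01],"jaw":0},{"rot":[0,0,0],"travel":[0,0,0.01],"jaw":0}]'
python3 -m jog '[{"rot":[0,0,0],"travel":[0,0,0.01],"jaw":0},{"rot":[0,0,0],"travel":[0,0,0.007],"jaw":0}]'
python3 -c "
from h import *
print(ctrl.get_state()['joint_positions'].round(2),st(ctrl.get_state()['position']))"
```

```text
time: 10.6
position: [0.539, 0.2289, 0.0365]
tool_rot: [0.123, 1.567, -0.123]
ft_force: [-3.1, 0.5, 2.1]
grip_width: 0.498
time: 10.8
position: [0.5408, 0.2284, 0.0362]
tool_rot: [0.121, 1.573, -0.124]
ft_force: [-14.4, -1.1, 9.2]
grip_width: 0.5
[ 0.31  0.54 -0.94  1.78  0.48  1.08  0.61] [[-0.01155649  0.05024154]]
```

```bash
python3 -m jog '[{"rot":[0,0,0],"travel":[0,0,0.007],"jaw":0},{"rot":[0,0,0],"travel":[0,0,0],"jaw":0}]'
python3 -m jog '[{"rot":[0,0,0],"travel":[0,0,-0.05],"jaw":0},{"rot":[0,0,0],"travel":[0,0,-0.1],"jaw":0},{"rot":[0,0,0],"travel":[-0.15,0,0],"jaw":0},{"rot":[0,0,0],"travel":[-0.15,0,0],"jaw":0},{"rot":[0,0,0],"travel":[-0.05,-0.12,-0.05],"jaw":0},{"rot":[0,0,0],"travel":[0,-0.15,0],"jaw":0},{"rot":[0,0,0],"travel":[0,-0.15,0],"jaw":0},{"rot":[0,0,0],"travel":[0,-0.15,0],"jaw":0}]'
python3 -c "
from h import *
print(ctrl.get_state()['joint_positions'].round(2))
for n in('top','scene'):
  i=ctrl.get_image(n)[:,:,::-1]; cv2.imwrite(f'pics/{n}6.png',i)
  c=i[172:292,195:335] if n=='top' else i[230:350,330:480]
  cv2.imwrite(f'pics/{n}6c.png',cv2.resize(c,None,fx=5,fy=5,interpolation=cv2.INTER_CUBIC))
"
```

```text
time: 11.0
position: [0.5408, 0.2284, 0.036]
tool_rot: [0.119, 1.577, -0.124]
ft_force: [-16.0, -1.1, 10.0]
grip_width: 0.501
time: 11.8
position: [0.4604, 0.0659, 0.1419]
tool_rot: [0.122, 1.565, -0.124]
ft_force: [0.8, -0.8, 0.4]
grip_width: 0.501
[ 0.9   0.04 -1.1   1.97  0.04  1.16  1.2 ]
```

View pics/top6c.png

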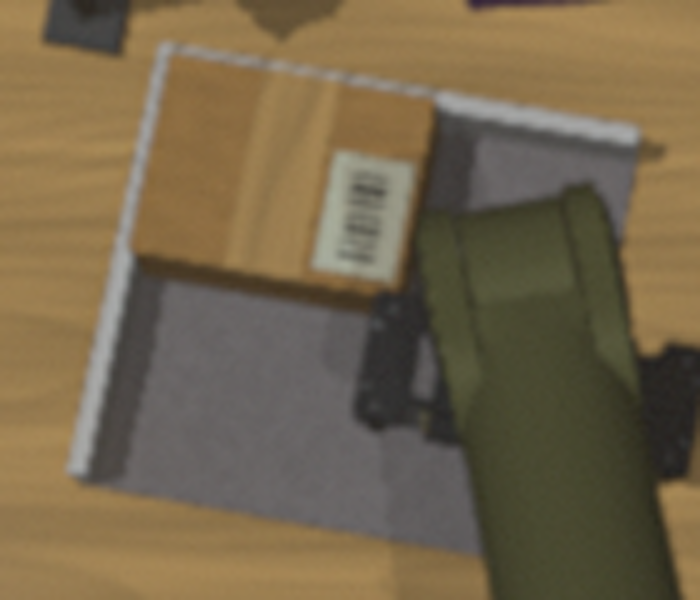

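View pics/scene6c.png

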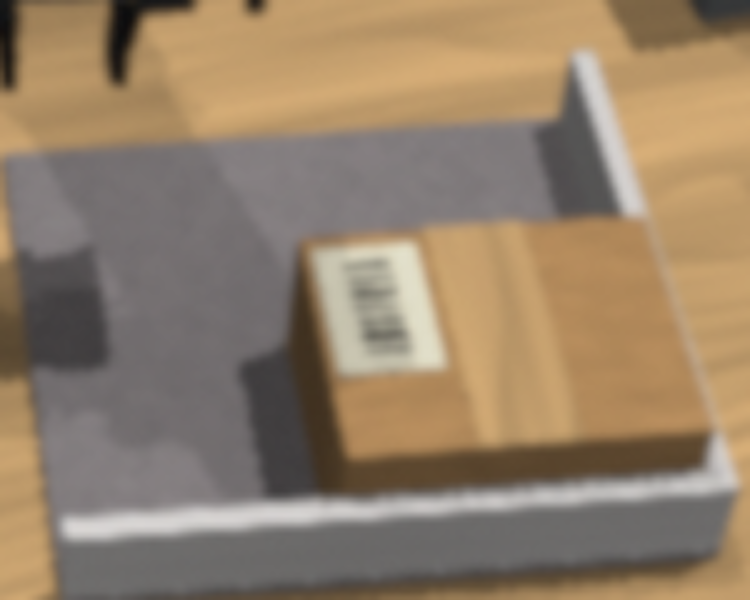

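Run:
```python
from h import *
np.set_printoptions(precision=4,suppress=True)
cr=lambda p,o:(np.array(p,float)+.5)/5-.5+np.array(o)
a=st(ray("top",cr([(168,52),(437,94),(403,288),(133,255)],(195,172)),.086));print("top FL FR NR NL",a)
b=st(ray("scene",cr([(712,432),(347,462),(305,240),(648,218)],(330,230)),.086));print("scene",b)
for q in(a,b):print("yaw rel",-(q[0]-q[1])[0]/.17,(q[0]-q[3])[1]/.13,-(q[3]-q[2])[0]/.17,(q[1]-q[2])[1]/.13)
```

```text
top FL FR NR NL [[ 0.1281  0.1441]
 [ 0.1312 -0.026 ]
 [ 0.0061 -0.0283]
 [-0.0028  0.139 ]]
scene [[ 0.1293  0.1436]
 [ 0.1309 -0.0235]
 [ 0.0008 -0.0199]
 [ 0.0018  0.1471]]
yaw rel 0.018203510518222436 0.039259815935275146 0.05232787598600968 0.017504975090706545
yaw rel 0.009364314432597873 -0.026932411013189106 -0.005919166944420243 -0.02758450562867242
```

```bash
python3 -m jog '[{"rot":[1,0,0],"travel":[0,-0.1,0],"jaw":0},{"rot":[1,0,0],"travel":[0,0,0],"jaw":0},{"rot":[1,0,0],"travel":[0,0,0],"jaw":0},{"rot":[1,0,0],"travel":[0,0,0],"jaw":0},{"rot":[1,0,0],"travel":[0,0,0],"jaw":0},{"rot":[1,0,0],"travel":[0,0,0],"jaw":0},{"rot":[1,0,0],"travel":[0,0,0],"jaw":0},{"rot":[1,0,0],"travel":[0,0,0],"jaw":0}]'
python3 -m jog '[{"rot":[1,0,0],"travel":[0,0,0],"jaw":0},{"rot":[1,0,0],"travel":[0,0,0],"jaw":0},{"rot":[1,0,0],"travel":[0,0,0],"jaw":0},{"rot":[1,0,0],"travel":[0,0,0],"jaw":0},{"rot":[1,0,0],"travel":[0,0,0],"jaw":0},{"rot":[1,0,0],"travel":[0,0,0],"jaw":0},{"rot":[1,0,0],"travel":[0,0,0],"jaw":0},{"rot":[1,0,0],"travel":[0,0,0],"jaw":0}]'
python3 -m jog '[{"rot":[1,0,0],"travel":[0,0,0],"jaw":0},{"rot":[1,0,0],"travel":[0,0,0],"jaw":0},{"rot":[0,0,0],"travel":[0,0,0],"jaw":0}]'
python3 -c "
from h import *
print(ctrl.get_state()['joint_positions'].round(2))
plan((0.5967,0.103,0.14),np.degrees(YS))"
```

```text
time: 12.7
position: [0.456, 0.0384, 0.1418]
tool_rot: [0.67, 1.463, -0.671]
ft_force: [-0.4, 0.3, -0.7]
grip_width: 0.498
time: 13.5
position: [0.4561, 0.0384, 0.1418]
tool_rot: [1.199, 1.214, -1.198]
ft_force: [-0.5, -0.1, -0.1]
grip_width: 0.504
time: 13.8
position: [0.456, 0.0385, 0.1418]
tool_rot: [1.324, 1.129, -1.323]
ft_force: [0.4, -0.1, -0.6]
grip_width: 0.502
[ 0.94  0.   -1.06  1.98  0.    1.15 -0.29]
t 13.8 pos [0.456  0.0385 0.1418] F [ 0.38 -0.1  -0.55] grip 0.502
M [[0.001, 0.988, -0.156], [-0.001, -0.156, -0.988], [-1.0, 0.001, 0.001]]
rot total units [-0.02  0.01 -0.02] travel in present axes, units [ 0.006  0.43  -0.286] in turned axes [ 0.006  0.43  -0.285]
```

```bash
python3 -m jog '[{"rot":[0,0,0],"travel":[0,0.14,-0.05],"jaw":0},{"rot":[0,0,0],"travel":[0,0.14,-0.08],"jaw":0},{"rot":[0,0,0],"travel":[0,0.14,-0.08],"jaw":0},{"rot":[0,0,0],"travel":[0,0.01,-0.05],"jaw":0},{"rot":[0,0,0],"travel":[0.12,0,0],"jaw":0},{"rot":[0,0,0],"travel":[0.12,0,0],"jaw":0},{"rot":[0,0,0],"travel":[0.1,0,0],"jaw":0},{"rot":[0,0,0],"travel":[0,0,0],"jaw":0}]'
python3 -c "
from h import *
print(st(ctrl.get_state()['position']))"
```

```text
time: 14.6
position: [0.5916, 0.0944, 0.0351]
tool_rot: [1.318, 1.136, -1.329]
ft_force: [0.6, -0.3, -1.0]
grip_width: 0.501
[[ 0.059285   -0.07436573]]
```

Contact should come near station y = -35.5 mm, so there are about 39 mm to go.

```bash
python3 -m jog '[{"rot":[0,0,0],"travel":[0,0,-0.04],"jaw":0},{"rot":[0,0,0],"travel":[0,0,-0.03],"jaw":0},{"rot":[0,0,0],"travel":[0,0,-0.02],"jaw":0},{"rot":[0,0,0],"travel":[0,0,-0.015],"jaw":0},{"rot":[0,0,0],"travel":[0,0,-0.01],"jaw":0},{"rot":[0,0,0],"travel":[0,0,0],"jaw":0}]'
python3 -m jog '[{"rot":[0,0,0],"travel":[0,0,-0.01],"jaw":0},{"rot":[0,0,0],"travel":[0,0,-0.005],"jaw":0}]'
python3 -c "
from h import *
print(st(ctrl.get_state()['position']))"
```

```text
time: 15.2
position: [0.6001, 0.1301, 0.04]
tool_rot: [1.324, 1.131, -1.323]
ft_force: [0.1, 0.8, -0.3]
grip_width: 0.498
time: 15.4
position: [0.6005, 0.1326, 0.0395]
tool_rot: [1.322, 1.129, -1.326]
ft_force: [-1.9, -4.5, 2.9]
grip_width: 0.502
[[ 0.06215434 -0.03520538]]
```

```bash
python3 -m jog '[{"rot":[0,0,0],"travel":[0,0,-0.008],"jaw":0},{"rot":[0,0,0],"travel":[0,0,-0.005],"jaw":0}]'
python3 -c "
from h import *
print(st(ctrl.get_state()['position']))"
```

```text
time: 15.6
position: [0.6005, 0.1325, 0.0394]
tool_rot: [1.317, 1.125, -1.332]
ft_force: [-5.6, -13.1, 9.4]
grip_width: 0.501
[[ 0.06222432 -0.03533604]]
```

Seated on both sides. Retreating and moving on to the release with the jaws shut.

```bash
python3 -m jog '[{"rot":[0,0,0],"travel":[0,0,0.05],"jaw":0},{"rot":[0,0,0],"travel":[0,0,0.12],"jaw":0},{"rot":[0,0,0],"travel":[-0.15,0,0.05],"jaw":0},{"rot":[0,0,0],"travel":[-0.16,0,0],"jaw":1},{"rot":[0,0,0],"travel":[-0.12,0,0.1],"jaw":1},{"rot":[0,0,0],"travel":[0,0,0.15],"jaw":1},{"rot":[0,0,0],"travel":[0,0,0.15],"jaw":1},{"rot":[0,0,0],"travel":[0,0,0.15],"jaw":1}]'
python3 -c "
from h import *
plan((0.523,-0.330,0.17),np.degrees(YS))"
```

```text
time: 16.4
position: [0.565, -0.0919, 0.1691]
tool_rot: [1.324, 1.13, -1.323]
ft_force: [0.1, -1.3, -0.6]
grip_width: 0.133
t 16.4 pos [ 0.565  -0.0919  0.1691] F [ 0.15 -1.3  -0.56] grip 0.133
M [[0.001, 0.988, -0.156], [-0.001, -0.156, -0.988], [-1.0, 0.001, 0.001]]
rot total units [-0.02  0.01 -0.01] travel in present axes, units [-0.003 -0.014  0.806] in turned axes [-0.003 -0.016  0.806]
```

```bash
python3 -m jog '[{"rot":[0,0,0],"travel":[0,0,0.15],"jaw":1},{"rot":[0,0,0],"travel":[0,0,0.15],"jaw":1},{"rot":[0,0,0],"travel":[0,0,0.15],"jaw":1},{"rot":[0,0,0],"travel":[0,0,0.15],"jaw":1},{"rot":[0,0,0],"travel":[0,-0.015,0.12],"jaw":1},{"rot":[0,0,0],"travel":[0,0,0.06],"jaw":1},{"rot":[0,0,0],"travel":[0,0,0],"jaw":1},{"rot":[0,0,0],"travel":[0,0,0],"jaw":1}]'
python3 -c "
from h import *
plan((0.523,-0.330,0.1),np.degrees(YS))
for n in('top','scene','wrist'):
  i=ctrl.get_image(n)[:,:,::-1]; cv2.imwrite(f'pics/{n}7.png',i)
  if n=='wrist':continue
  c=i[172:292,195:335] if n=='top' else i[230:350,330:480]
  cv2.imwrite(f'pics/{n}7c.png',cv2.resize(c,None,fx=5,fy=5,interpolation=cv2.INTER_CUBIC))
"
```

```text
time: 17.2
position: [0.5251, -0.3183, 0.1686]
tool_rot: [1.324, 1.133, -1.321]
ft_force: [-0.3, 0.3, -0.1]
grip_width: 0.004
t 17.2 pos [ 0.5251 -0.3183  0.1686] F [-0.32  0.29 -0.08] grip 0.004
M [[0.001, 0.988, -0.154], [0.002, -0.154, -0.988], [-1.0, 0.0, -0.002]]
rot total units [ 0.   -0.02 -0.  ] travel in present axes, units [ 0.229 -0.001  0.04 ] in turned axes [ 0.229 -0.001  0.04 ]
```

View pics/top7c.png

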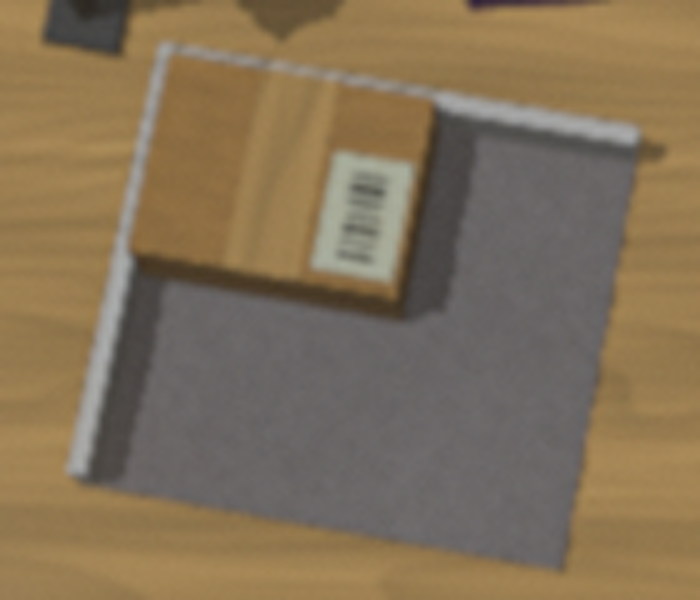

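View pics/wrist7.png

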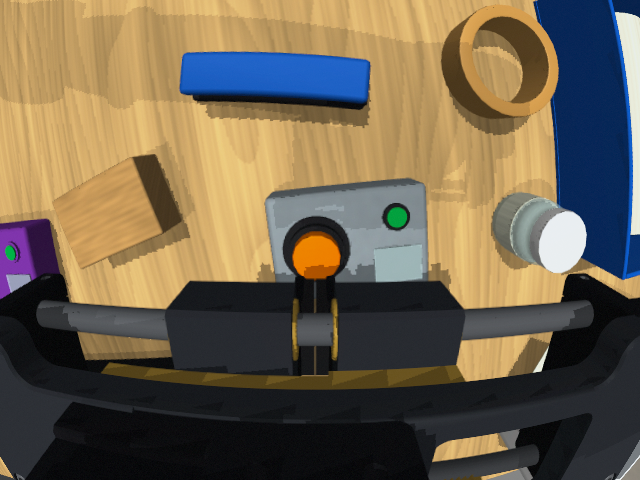

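View pics/scene7.png

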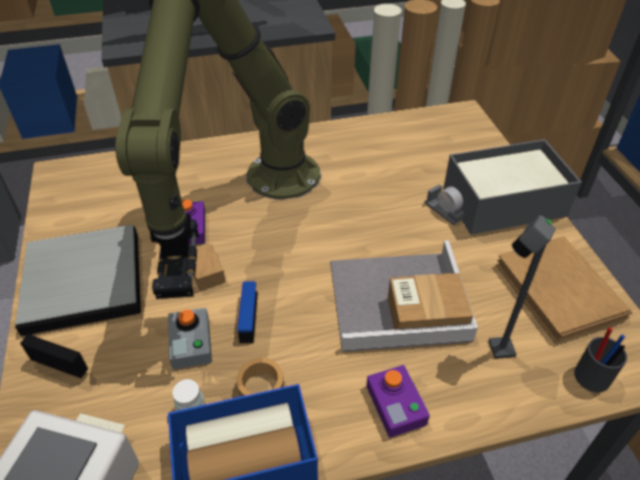

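The parcel sits square in the corner with thin, even fence strips, and the bystanders haven't moved. The wrist view puts the grey release's button at about (318,256).

Run:
```python
from h import *
i=cv2.imread('pics/wrist7.png');m=cv2.inRange(cv2.cvtColor(i,cv2.COLOR_BGR2HSV),(8,180,180),(20,255,255))
m[:220]=0;m[290:]=0;m[:,:280]=0;m[:,360:]=0
for r in range(230,282,4):
  x=np.flatnonzero(m[r]); print(r,(x.min(),x.max()) if len(x) else None,end=' ')
s=ctrl.get_state()
print(wray([(318,232),(292,256),(345,256),(318,256)],.071,s),s['position'])
```

```text
230 None 234 None 238 (np.int64(305), np.int64(326)) 242 (np.int64(300), np.int64(332)) 246 (np.int64(296), np.int64(336)) 250 (np.int64(295), np.int64(338)) 254 (np.int64(293), np.int64(339)) 258 (np.int64(293), np.int64(339)) 262 (np.int64(294), np.int64(338)) 266 (np.int64(295), np.int64(328)) 270 (np.int64(297), np.int64(306)) 274 (np.int64(301), np.int64(303)) 278 None [[ 0.52967189 -0.3106169   0.071     ]
 [ 0.50810914 -0.3256566   0.071     ]
 [ 0.54657414 -0.33157051  0.071     ]
 [ 0.52696779 -0.32853603  0.071     ]] [ 0.52538856 -0.31759364  0.16891674]
```

```bash
python3 -m jog '[{"rot":[0,0,0],"travel":[0.06,0.003,0.036],"jaw":1},{"rot":[0,0,0],"travel":[0.1,0,0],"jaw":1},{"rot":[0,0,0],"travel":[0.1,0,0],"jaw":1},{"rot":[0,0,0],"travel":[0.03,0,0],"jaw":1},{"rot":[0,0,0],"travel":[0,0,0],"jaw":1},{"rot":[0,0,0],"travel":[0,0,0],"jaw":1}]'
python3 -c "
from h import *
plan((0.5245,-0.329,0.071),np.degrees(YS))"
```

```text
time: 17.95
position: [0.5241, -0.3315, 0.0823]
tool_rot: [1.324, 1.13, -1.323]
ft_force: [0.5, -0.6, 0.1]
grip_width: 0.005
t 17.95 pos [ 0.5241 -0.3315  0.0823] F [ 0.47 -0.6   0.06] grip 0.005
M [[0.001, 0.988, -0.156], [-0.0, -0.156, -0.988], [-1.0, 0.001, 0.0]]
rot total units [-0.02  0.   -0.01] travel in present axes, units [ 0.038  0.    -0.009] in turned axes [ 0.038  0.    -0.009]
```

```bash
python3 -m jog '[{"rot":[0,0,0],"travel":[0.02,0,-0.006],"jaw":1},{"rot":[0,0,0],"travel":[0.015,0,0],"jaw":1},{"rot":[0,0,0],"travel":[0.01,0,0],"jaw":1},{"rot":[0,0,0],"travel":[0,0,0],"jaw":1}]'
python3 -m jog '[{"rot":[0,0,0],"travel":[0.008,0,0],"jaw":1},{"rot":[0,0,0],"travel":[0,0,0],"jaw":1}]'
```

```text
time: 18.35
position: [0.5241, -0.3297, 0.0683]
tool_rot: [1.324, 1.13, -1.323]
ft_force: [0.4, 0.2, 1.9]
grip_width: 0.006
time: 18.55
position: [0.524, -0.3298, 0.0659]
tool_rot: [1.324, 1.13, -1.323]
ft_force: [0.8, 0.4, 3.2]
grip_width: 0.006
```

```bash
python3 -m jog '[{"rot":[0,0,0],"travel":[0.007,0,0],"jaw":1},{"rot":[0,0,0],"travel":[0,0,0],"jaw":1}]'
python3 -m jog '[{"rot":[0,0,0],"travel":[0.003,0,0],"jaw":1},{"rot":[0,0,0],"travel":[0,0,0],"jaw":1}]'
python3 -m jog '[{"rot":[0,0,0],"travel":[0.003,0,0],"jaw":1},{"rot":[0,0,0],"travel":[0,0,0],"jaw":1}]'
```

```text
time: 18.75
position: [0.524, -0.3298, 0.0637]
tool_rot: [1.324, 1.13, -1.323]
ft_force: [-0.0, 0.6, 2.7]
grip_width: 0.003
time: 18.95
position: [0.5241, -0.3298, 0.0635]
tool_rot: [1.324, 1.13, -1.324]
ft_force: [-0.4, 1.0, 5.7]
grip_width: 0.005
time: 19.15
position: [0.524, -0.3298, 0.063]
tool_rot: [1.323, 1.13, -1.324]
ft_force: [-1.8, 1.8, 10.6]
grip_width: 0.006
```

The halfway stop is at z ≈ 0.0635. I ease off slightly and hold.

```bash
python3 -m jog '[{"rot":[0,0,0],"travel":[-0.002,0,0],"jaw":1},{"rot":[0,0,0],"travel":[0,0,0],"jaw":1}]'
python3 -m jog '[{"rot":[0,0,0],"travel":[0,0,0],"jaw":1},{"rot":[0,0,0],"travel":[0,0,0],"jaw":1},{"rot":[0,0,0],"travel":[0,0,0],"jaw":1},{"rot":[0,0,0],"travel":[0,0,0],"jaw":1},{"rot":[0,0,0],"travel":[0,0,0],"jaw":1},{"rot":[0,0,0],"travel":[0,0,0],"jaw":1}]'
python3 -c "
from h import *
for n in('scene','wrist'):
  i=ctrl.get_image(n)[:,:,::-1]; cv2.imwrite(f'pics/{n}8.png',i)
cv2.imwrite('pics/wrist8c.png',cv2.resize(i[150:330,220:460],None,fx=3,fy=3))
"
```

```text
time: 19.35
position: [0.5241, -0.3298, 0.0634]
tool_rot: [1.324, 1.13, -1.324]
ft_force: [-1.2, 0.4, 7.4]
grip_width: 0.003
time: 19.95
position: [0.524, -0.3298, 0.0634]
tool_rot: [1.324, 1.13, -1.324]
ft_force: [-0.5, -0.1, 7.8]
grip_width: 0.007
```

View pics/wrist8c.png

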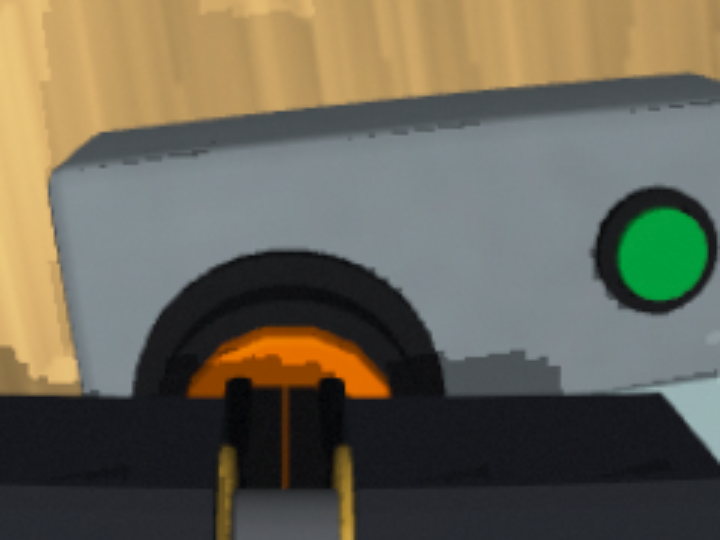

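```bash
python3 -m jog '[{"rot":[0,0,0],"travel":[0,0,0],"jaw":1},{"rot":[0,0,0],"travel":[0,0,0],"jaw":1},{"rot":[0,0,0],"travel":[0,0,0],"jaw":1},{"rot":[0,0,0],"travel":[0,0,0],"jaw":1},{"rot":[0,0,0],"travel":[0,0,0],"jaw":1},{"rot":[0,0,0],"travel":[0,0,0],"jaw":1},{"rot":[0,0,0],"travel":[0,0,0],"jaw":1}]'
python3 -m jog '[{"rot":[0,0,0],"travel":[0.01,0,0],"jaw":1},{"rot":[0,0,0],"travel":[0.01,0,0],"jaw":1},{"rot":[0,0,0],"travel":[0.01,0,0],"jaw":1},{"rot":[0,0,0],"travel":[0,0,0],"jaw":1}]'
python3 -m jog '[{"rot":[0,0,0],"travel":[0.004,0,0],"jaw":1},{"rot":[0,0,0],"travel":[0,0,0],"jaw":1}]'
```

```text
time: 20.75
position: [0.5241, -0.3298, 0.0634]
tool_rot: [1.323, 1.13, -1.324]
ft_force: [-0.2, 1.7, 7.1]
grip_width: 0.001
time: 21.15
position: [0.5241, -0.3298, 0.0554]
tool_rot: [1.323, 1.13, -1.324]
ft_force: [-2.6, 1.8, 13.4]
grip_width: 0.007
time: 21.35
position: [0.5242, -0.3298, 0.0552]
tool_rot: [1.322, 1.13, -1.325]
ft_force: [-4.8, 2.3, 18.6]
grip_width: 0.008
```

```bash
python3 -m jog '[{"rot":[0,0,0],"travel":[0.005,0,0],"jaw":1},{"rot":[0,0,0],"travel":[0,0,0],"jaw":1}]'
python3 -c "
from h import *
i=ctrl.get_image('wrist')[:,:,::-1];cv2.imwrite('pics/wrist9c.png',cv2.resize(i[150:330,220:460],None,fx=3,fy=3))"
python3 -m jog '[{"rot":[0,0,0],"travel":[-0.02,0,0],"jaw":1},{"rot":[0,0,0],"travel":[-0.03,0,0],"jaw":1},{"rot":[0,0,0],"travel":[-0.06,0,0],"jaw":1},{"rot":[0,0,0],"travel":[-0.12,0,0],"jaw":1},{"rot":[0,0,0],"travel":[-0.12,0,0],"jaw":1},{"rot":[0,0,0],"travel":[-0.12,0,0],"jaw":1},{"rot":[0,0,0],"travel":[0,0,0],"jaw":1},{"rot":[0,0,0],"travel":[0,0,0],"jaw":1}]'
python3 -c "
from h import *
for n in('top','scene','wrist'):
  i=ctrl.get_image(n)[:,:,::-1]; cv2.imwrite(f'pics/{n}10.png',i)
d=np.abs(cv2.imread('pics/top10.png')[172:292,195:335].astype(int)-cv2.imread('pics/top7.png')[172:292,195:335]).mean();print(d)
"
```

```text
time: 21.55
position: [0.5242, -0.3299, 0.055]
tool_rot: [1.322, 1.129, -1.325]
ft_force: [-7.8, 3.9, 26.5]
grip_width: 0.004
time: 22.4
position: [0.5234, -0.3302, 0.1923]
tool_rot: [1.323, 1.13, -1.325]
ft_force: [-0.8, -0.5, -1.2]
grip_width: 0.004
0.9229365079365079
```

View pics/wrist9c.png

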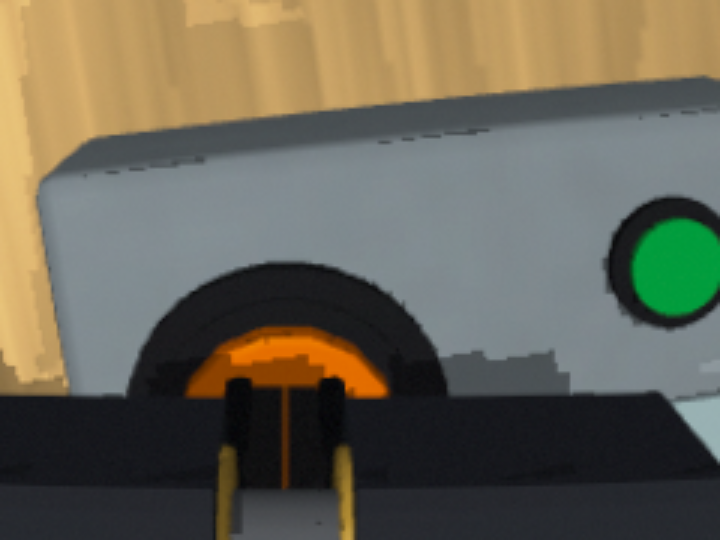

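View pics/wrist10.png

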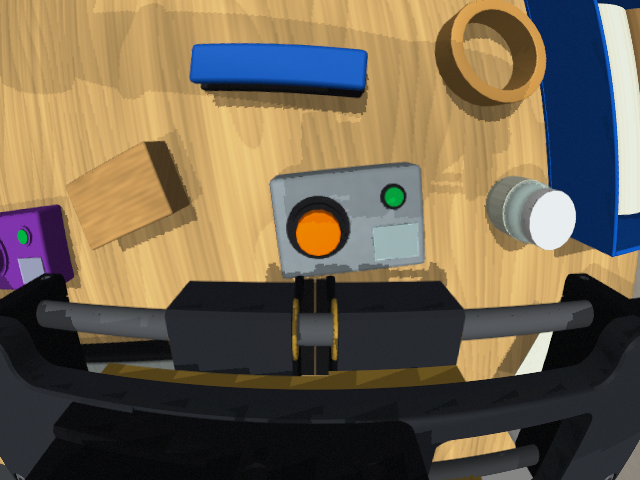

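View pics/scene10.png

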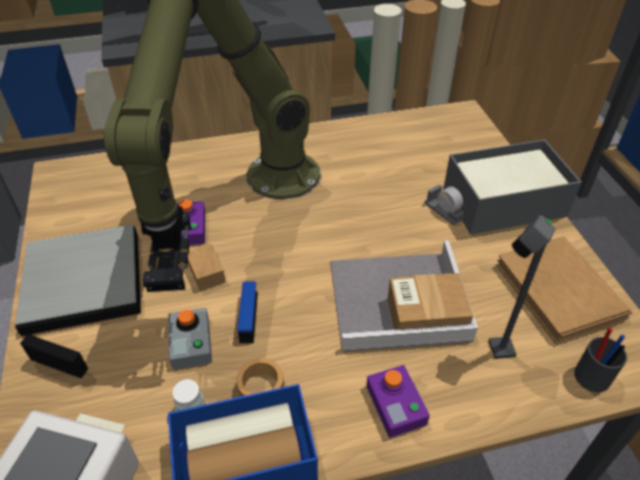

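The button has sprung back up, and nothing else in the scene has changed. One last squareness check: I compare the parcel's edges with the fence edges.

Run:
```python
from h import *
np.set_printoptions(precision=4,suppress=True)
im=cv2.imread('pics/top10.png').astype(float)
# subpixel edge: saturation gradient along scan lines
g=im[:,:,2]-im[:,:,0]  # red-blue: high on carton/wood, low on grey fence
def edges(pts,d,rng=7):
    out=[]
    for p in pts:
        t=np.arange(-rng,rng,.1);q=np.array(p)+t[:,None]*d
        v=cv2.remap(g.astype(np.float32),q[:,0].astype(np.float32)[None],q[:,1].astype(np.float32)[None],cv2.INTER_LINEAR)[0]
        dv=np.gradient(cv2.GaussianBlur(v[None],(1,1),0)[0]);  out.append((q,v,dv))
    return out
cr=lambda p:(np.array(p,float)+.5)/5-.5+np.array((195,172))
def run(a,b,n,name):
    a,b=cr(a),cr(b);L=(b-a)/np.linalg.norm(b-a);d=np.array([L[1],-L[0]])*n
    res=[];rf=[]
    for q,v,dv in edges([a+(b-a)*f for f in np.linspace(.12,.88,25)],d,4):
        i=np.argmin(v)  # fence strip minimum
        k=np.flatnonzero((np.arange(len(v))<i));
        half=(v[k].max()+v[i])/2; j=k[np.flatnonzero(v[k]>half)[-1]]
        res.append(q[j])
        kk=np.arange(i,len(v));h2=(v[kk].max()+v[i])/2;rf.append(q[kk[np.flatnonzero(v[kk]>h2)[0]]])
    P=st(ray('top',res,.086));F=st(ray('top',rf,.056))
    ax=0 if name=='far' else 1
    for nm,X in(("parcel",P),("fence outer",F)):
        c=np.polyfit(X[:,1-ax],X[:,ax],1);print(name,nm,"slope",c[0].round(4),"mean",X[:,ax].mean().round(4),"resid",(X[:,ax]-np.polyval(c,X[:,1-ax])).std().round(4))
run((168,52),(437,94),1,'far')
run((133,255),(168,52),1,'left')
```

```text
far parcel slope -0.0002 mean 0.1272 resid 0.0004
far fence outer slope 0.0009 mean 0.1435 resid 0.0002
left parcel slope -0.0024 mean 0.1427 resid 0.0002
left fence outer slope 0.0144 mean 0.1571 resid 0.0002
```

```bash
python3 -c "
from bench import ctrl
print(ctrl.close_job())"
```

```text
the job is handed in; nothing more can be done
None
```

The parcel is flush in the corner, the picture was taken after a halfway hold, and I handed the job in at about 22.5 s.

**Parcel:** I pushed it against the left fence, then the far fence, then pressed it left once more to seat it. No push went over about 25 N.
- **Position:** in the last top image its far edge is at 127.2 mm and its left edge at 142.7 mm in station axes. The nest is at 128 and 143 mm.
- **Squareness:** the far edge is parallel to the far fence within about 0.001 rad. The left edge and left fence disagreed by about 0.017 rad. I put that down to the very thin fence strip visible there, because the parcel's own two edges measured square and the second left push moved it no further.

**Button:** I used the grey release.
- **Halfway stop:** I held it at z ≈ 0.0634 m with about 7.5 N for about 1.4 s. While finding the stop the force peaked briefly at 10.6 N and z dipped about 0.5 mm, so the second stage may have just started to move before I eased off.
- **Full press:** it bottomed out 8 mm further down at up to 26.5 N. I then let go, and the wrist image shows it sprung back.

**Surroundings:** the last images show no visible change to the other things on the table or the purple look-alikes. The gripper is raised to 0.19 m and touching nothing.

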